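Put the studio bench back in order

ROBOT

A 6-joint arm with a two-finger parallel gripper is mounted at the origin on the work surface. World frame = base frame: x ahead of the robot, y to its left, z up, the work surface at z = 0. Lengths are in mm, angles in rad, forces in N, time in s.
With the tool pointing down it reaches from about 325 to 900 mm from the base axis. Payload 6.1 kg.
Tool frame: the origin (TCP) lies on the centre line of the jaws, within the pads' length; the fingertips stand 17 mm ahead of it and the grasp point (between the pads) lies 2 mm behind it; z points along the fingers, y is the line along which they close (so a half turn about z gives the same grasp; the last joint's range is limited). The gripper opens to 87 mm and grips with 3 to 60 N. Pads are 19 mm wide; open, the fingers measure 117 mm over their backs; the gripper's body (75 mm by 190 mm) begins 51 mm behind the grasp point.
Start: joints at [1.209, 0.22, 1.526, -0, 1.395, -0.126], TCP at [146.012, 607.698, 239.538] pointing down, gripper open.
Joint ranges: [-2.98, 2.98], [-0.91, 2.08], [0.09, 2.57], [-1.24, 4.39], [0.2, 2.65], [-2.68, 2.68]. Speed limits (rad/s): [2.57, 2.57, 3.01, 3.14, 3.14, 3.14].

INTERFACE

Orientations are given as [roll, pitch, yaw] about the fixed x, y, z axes, in that order (R = Rz(yaw) Ry(pitch) Rx(roll)).
In Python, from workcell import get_state, snapshot, camera_info, hand_in gives the robot as it stands.
- The arm moves only by the tool send_rows, never from a script. Its argument "plan" is a list of rows, each a list of 7 numbers: the shift along the tool's x, y, z as a fraction of full scale, then the turn, a rotation vector about the tool's x, y, z as a fraction of full scale, then the opening, from -1 (shut) to 1 (fully open). In form: [[dx, dy, dz, rx, ry, rz, claw], ...]. A call has 1 to 5 rows; each row is the pose to reach, as a shift and turn from the pose commanded when the call began, along the tool's axes at that moment; what a row does not reach only later rows make up. Full scale, the value 1, is 0.12 m for a shift and 60 degrees for a turn. A row lasts 1/8 s, in which the tool goes at most 62.5 mm and 10.7 degrees, less where a joint would pass 70% of its speed; a pose out of reach is approached as far as the arm can. A call with a number of a shift or a turn outside -1 to 1 is refused whole. A call with a gripper value outside its range is refused whole. The fingers move at their own pace and stop on an object; "newtons" is the grip in N (left out, the last holds). Time passes only in rows, so rows that repeat a pose let the fingers close. It gives the time, the measured TCP pose, the force, the opening and the grip force at its end, in the units of the state.
- get_state(): the state, without advancing time (a new reading comes with each control period).
- snapshot(name): name is "scene" or "top"; returns the picture (480x640x3 uint8, red, green, blue); there is no depth.
- camera_info(name): a dict with "mtx" (3x3 intrinsics, pixels), "k1" (the pictures are not rectified: a ray, as slopes to the right and down, at radius r is drawn at 1 + k1 r^2 times it, then the intrinsics apply), "extrinsics" (4x4, takes a point from camera to world coordinates). Camera axes: x right, y down, z forward; pixel columns grow to the right and rows downward; lengths in mm; the calibration is good to about 2 mm. A picture is of the moment at which its call begins. camera_info takes no time and is no camera call.
- hand_in(): hands the job in; it is judged then, once.
The state is a dict: "clock": time; "joint_pos": joint angles; "dq": joint speeds; "joint_efforts": joint torques, N m; "tool_pos": TCP position; "orientation": TCP orientation; "contact_force": force on the tool from outside, world axes, zero at the start; "moment": the same for the moment, N m; "grip_width": opening from 0.0 (shut) to 1.0 (fully open); "grip_force": force on a finger pad.
Only numpy, scipy, OpenCV 4.12 (cv2) and the standard library are available. Lean on these libraries where they do the work, as an engineer would, in place of code of your own. Each camera call takes 0.05 s, during which the arm holds its last target. There are 200 camera calls.

TASK

After the class the brush washer, the pencil sharpener, the ink jar and the pencil pot were put back in one another's places. Exchange them so that each stands upright in the middle of its own place: the lidded brush washer in the round steel drip tray, the sharpener in the square wooden tray, the ink jar on the square marble slab and the pencil pot on the round cork mat; the bare cutting mat is free for parking things on the way. Keep everything upright, set each thing down gently without dropping it, and do not push or knock over the little ceramic hen.

Things in the scene. Friction and masses are not known exactly. Their poses are not given: they have to be found in the camera images.
- brush_washer: loose lidded steel brush washer: round pot 58 mm in diameter, flat metal lid (top 68 mm up), black knob 20 mm wide on the lid (top at 83 mm). Two spring clips stand 3 mm proud of the wall at its +y and -y sides, 31 to 61 mm up. 0.3 kg. Origin: centre of the underside, z up. Grip the wall 45 mm up, best across its x. Belongs in the drip tray
- sharpener: loose crank pencil sharpener: black body on a clear drawer; foot 76 (x) by 50 mm (y); body 46 mm wide in y from 36 to 70 mm up (flat top). Steel nose at -x (to 41 mm from the centre), crank with black knob at +x (to 68 mm, 18 to 56 mm up). 0.35 kg. Origin: centre of the underside, z up. Grip the body across y, 48 mm up. Belongs in the wooden tray
- ink_jar: loose squat brown-amber glass ink jar, 56 mm in diameter, straight from 3 to 40 mm up, black lid 52 mm in diameter from 46 to 66 mm up (the top). 0.3 kg. Origin: centre of the underside, z up. Grip the glass 34 mm up or the lid, at any yaw. Belongs on the marble slab
- pencil_pot: loose open steel pot, 58 mm in diameter, 70 mm high, rolled rim, packed with short coloured pencils (fixed in it) up to 92 mm above the underside. A stub handle, 14 mm thick, sticks out 20 mm at its -x side, 52 mm up. 0.3 kg. Origin: centre of the underside, z up. Grip the wall across y, 48 mm up. Belongs on the cork mat
- drip_tray: place, fixed: round shallow stainless-steel drip tray, 124 mm over its rim, rim 10 mm high, flat floor 4 mm above the table. Origin: centre of the underside, on the table. Place of the brush washer
- wood_tray: place, fixed: square pale wooden shavings tray, 124 by 124 mm, sides 6 mm thick and 14 mm high, floor 4 mm above the table. Origin: centre of the underside, on the table; sides along its x and y. Place of the sharpener
- slab: place, fixed: square marble ink slab, 124 by 124 mm and 10 mm thick, flat top. Origin: centre of the underside, on the table. Place of the ink jar
- cork_mat: place, fixed: round brown cork mat, 124 mm in diameter and 10 mm thick, flat top. Origin: centre of the underside, on the table. Place of the pencil pot
- cutting_mat: the free spot, fixed: dark green cutting mat with a pale line grid, 130 mm (its x) by 200 mm (its y), 3 mm thick, bare at the start, in the middle of the bench nearest to the robot. Origin: centre of the underside, on the table
- hen: loose small white ceramic hen with a red comb, 72 mm high and about 55 mm long, standing on the table between the places; a bystander. Origin: centre of the underside
Mind the look-alikes: they are no part of the job. Leave any blue look-alike of the ink_jar alone.

How it is judged (in metres and radians):
At the end, for the whole second after the job is handed in: Each of the four things stands on its own place: its centre within 15 mm of the place's centre seen from above, its underside within 4 mm of the place's floor or top, upright within 0.1 rad, released and at rest (horizontal distance between brush_washer and drip_tray below 0.015 m and z of brush_washer in the frame of drip_tray between 0 and 0.008 m and angle between each of brush_washer, sharpener, ink_jar, pencil_pot's own z axis and vertical below 0.1 rad and linear speed of each of brush_washer, sharpener, ink_jar, pencil_pot below 0.02 m/s and angular speed of each of brush_washer, sharpener, ink_jar, pencil_pot below 0.2 rad/s and contact force between the fingers and brush_washer below 0.1 N and horizontal distance between sharpener and wood_tray below 0.015 m and z of sharpener in the frame of wood_tray between 0 and 0.008 m and contact force between the fingers and sharpener below 0.1 N and horizontal distance between ink_jar and slab below 0.015 m and z of ink_jar in the frame of slab between 0.006 and 0.014 m and contact force between the fingers and ink_jar below 0.1 N and horizontal distance between pencil_pot and cork_mat below 0.015 m and z of pencil_pot in the frame of cork_mat between 0.006 and 0.014 m and contact force between the fingers and pencil_pot below 0.1 N); the robot touches nothing.
It fails at once if the little ceramic hen is pushed more than 25 mm or knocked over (distance of hen from where it was at the start of the episode above 0.025 m or angle between hen's own z axis and vertical above 0.4 rad).
It fails at once if one of the four things is tipped by more than 35 degrees (angle between any of brush_washer, sharpener, ink_jar, pencil_pot's own z axis and vertical above 0.61 rad).
It fails at once if one of the four things is dropped or thrown: untouched by the fingers it moves faster than 0.7 m/s (a fall of 25 mm) ((linear speed of brush_washer above 0.7 m/s and contact force between the fingers and brush_washer below 0.05 N) or (linear speed of sharpener above 0.7 m/s and contact force between the fingers and sharpener below 0.05 N) or (linear speed of ink_jar above 0.7 m/s and contact force between the fingers and ink_jar below 0.05 N) or (linear speed of pencil_pot above 0.7 m/s and contact force between the fingers and pencil_pot below 0.05 N)).
It also fails if it takes over 138 s, if anything falls off the work surface, if the arm or the gripper's body presses on something with over 40 N, if the wrist force passes 120 N, or if a joint passes its speed limit or range.

## Working session

There is one attempt and no reset: what is moved stays moved. The work goes in short steps, Python scripts to look and compute and a tool call to move; the robot and the scene stay as the last step left them, time stands still between calls to the robot, and variables do not carry over. Pictures are saved under pics/ and viewed, at most 14 in all, crops included, and the job is handed in when it is done.

Besides the shell and the picture viewer there is one more tool, called as name(argument=value, ...), one argument or row to a line, values as JSON. send_rows: Moves the arm, as the interface text tells. Its arguments: {"type":"object","properties":{"plan":{"type":"array","items":{"type":"array","items":{"type":"number","minimum":-1,"maximum":1}}},"newtons":{"type":"number"}},"required":["plan"]}

```bash
mkdir -p pics; ls
python3 - <<'E'
from workcell import *
import cv2
for n in("scene","top"):
    cv2.imwrite(f"pics/{n}0.png",snapshot(n)[:,:,::-1]); c=camera_info(n); print(n,c["mtx"],c["k1"],c["extrinsics"])
print(get_state())
E
```

```text
pics
scene [[509.71969288   0.         321.33732153]
 [  0.         509.71969288 242.37704519]
 [  0.           0.           1.        ]] 0.04287838469762637 [[-8.90762088e-01  3.82089595e-01 -2.46069998e-01  8.27887041e+02]
 [ 4.54273391e-01  7.64493863e-01 -4.57367271e-01  4.71529489e+02]
 [ 1.33637283e-02 -5.19188477e-01 -8.54555285e-01  9.34377065e+02]
 [ 0.00000000e+00  0.00000000e+00  0.00000000e+00  1.00000000e+00]]
top [[562.17335528   0.         321.21979477]
 [  0.         562.17335528 237.37672064]
 [  0.           0.           1.        ]] -0.16928056895906046 [[-3.82295994e-03 -9.94462480e-01  1.05022669e-01  4.19553240e+02]
 [-9.99633641e-01  9.86335672e-04 -2.70483084e-02  1.28242411e+01]
 [ 2.67949403e-02 -1.05087598e-01 -9.94101920e-01  1.16672983e+03]
 [ 0.00000000e+00  0.00000000e+00  0.00000000e+00  1.00000000e+00]]
{'clock': 0.1, 'joint_pos': array([ 1.20891754e+00,  2.21172207e-01,  1.52750588e+00,  2.93002065e-05,
        1.39468964e+00, -1.26092041e-01]), 'dq': array([ 4.74433225e-04, -3.47233414e-03, -1.37704428e-03,  8.84781964e-05,
        6.04144181e-05,  2.36646410e-04]), 'joint_efforts': array([ 1.04046932e-03, -4.95940769e+01, -3.88523698e+01,  7.00796745e-02,
        5.14168118e-02, -4.31058334e-05]), 'tool_pos': array([145.80530874, 607.20895394, 238.5263089 ]), 'orientation': array([-3.13983530e+00, -2.51838686e-04,  2.90580053e+00]), 'contact_force': array([0.13618124, 0.91219829, 0.02577376]), 'moment': array([ 0.01723317,  0.02298031, -0.01727964]), 'grip_force': 0.0, 'grip_width': 0.9990223302178833}
```

View pics/scene0.png

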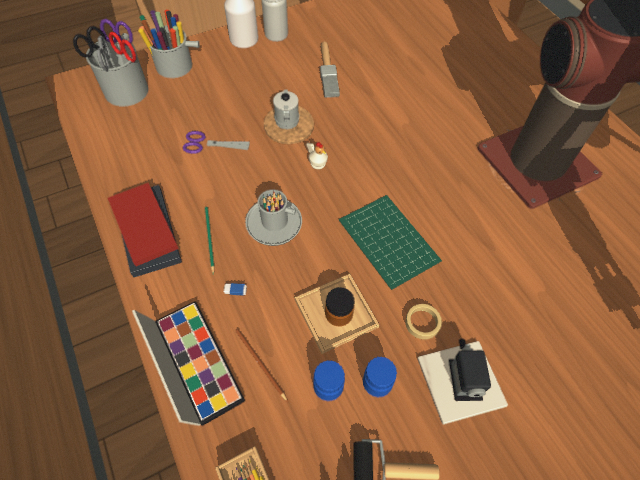

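View pics/top0.png

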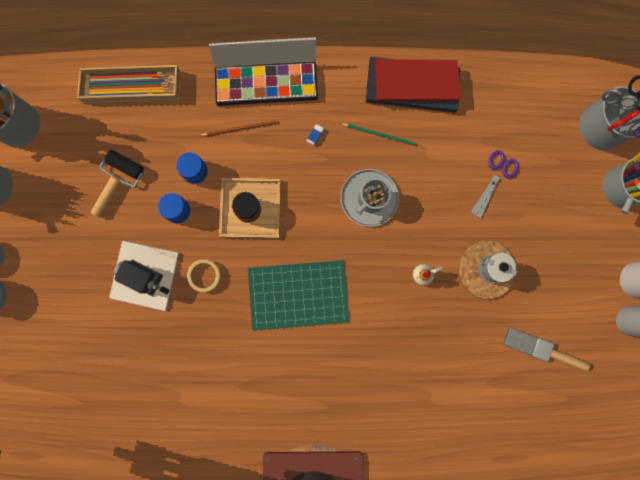

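Scene: washer on the cork mat (top 487,270 / scene 288,118), pencil pot in the drip tray (top 371,197 / scene 273,215), ink jar in the wooden tray (top 247,208 / scene 340,305), and sharpener on the marble slab (top 142,277 / scene 463,380). The hen is at top 424,274 / scene 318,155. There are three jar-like things. The two blue ones (top 191,168 and 174,208) are look-alikes; the brown one with the black lid is the ink jar. Enlarged crops next.

```bash
cat > h.py <<'E'
import numpy as np, cv2
from workcell import *
class Cam:
    def __init__(s,n):
        c=camera_info(n); s.K=np.array(c["mtx"]); s.k=c["k1"]; s.E=np.array(c["extrinsics"])
        s.d=np.array([s.k,0,0,0,0])
        Ei=np.linalg.inv(s.E); s.rv=cv2.Rodrigues(Ei[:3,:3])[0]; s.t=Ei[:3,3]
    def proj(s,P): return cv2.projectPoints(np.float64(P).reshape(-1,3),s.rv,s.t,s.K,s.d)[0].reshape(-1,2)
    def ray(s,p):
        u=cv2.undistortPoints(np.float64(p).reshape(-1,1,2),s.K,s.d).reshape(-1,2)
        return np.c_[u,np.ones(len(u))]@s.E[:3,:3].T
    def at(s,p,z):
        r=s.ray(p); o=s.E[:3,3]; return o+r*((z-o[2])/r[:,2])[:,None]
S,T=Cam("scene"),Cam("top")
def tri(ps,pt):
    "midpoint of the two rays, and gap"
    a,b=S.ray(ps),T.ray(pt); out=[]
    for u,v in zip(a,b):
        A=np.c_[u,-v]; l=np.linalg.lstsq(A,T.E[:3,3]-S.E[:3,3],rcond=None)[0]
        p,q=S.E[:3,3]+u*l[0],T.E[:3,3]+v*l[1]; out.append([*((p+q)/2),np.linalg.norm(p-q)])
    return np.round(np.array(out),1)
def tiles(im,cs,w,k,f,nc=3):
    t=[]
    for c in cs:
        x,y=int(c[0]-w/2),int(c[1]-w/2); x=min(max(x,0),640-w); y=min(max(y,0),480-w)
        q=cv2.resize(im[y:y+w,x:x+w],None,fx=k,fy=k,interpolation=cv2.INTER_CUBIC)
        for g in range(w):
            if (x+g)%10==0: q[:5,g*k]=255; cv2.putText(q,str(x+g),(g*k-8,14),0,.3,(255,255,255)) if (x+g)%20==0 else 0
            if (y+g)%10==0: q[g*k,:5]=255; cv2.putText(q,str(y+g),(6,g*k+4),0,.3,(255,255,255)) if (y+g)%20==0 else 0
        t.append(q)
    while len(t)%nc: t.append(t[0]*0)
    cv2.imwrite(f,np.vstack([np.hstack(t[i:i+nc]) for i in range(0,len(t),nc)]))
E
python3 - <<'E'
from h import *
tiles(cv2.imread("pics/scene0.png"),[(286,115),(274,215),(337,309),(463,380),(318,155),(390,240)],88,3,"pics/s1.png")
tiles(cv2.imread("pics/top0.png"),[(490,270),(371,197),(249,208),(143,277),(424,274),(299,295)],88,3,"pics/t1.png")
E
```

```text
(no output)
```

View pics/s1.png

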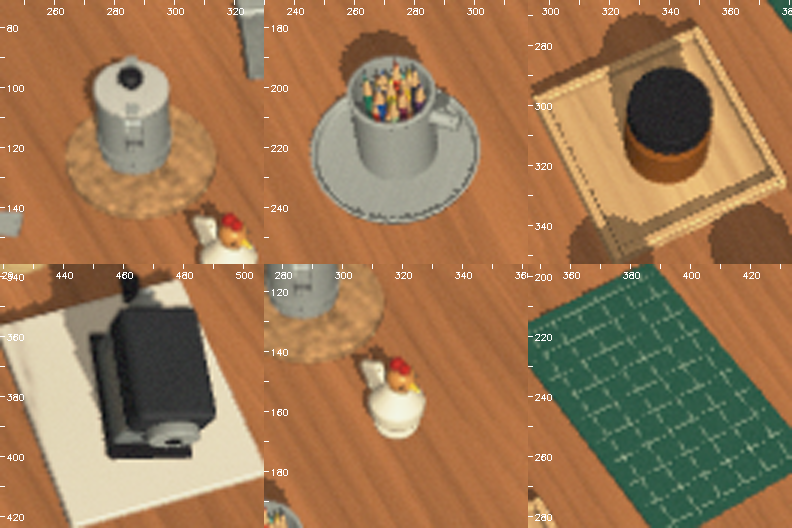

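View pics/t1.png

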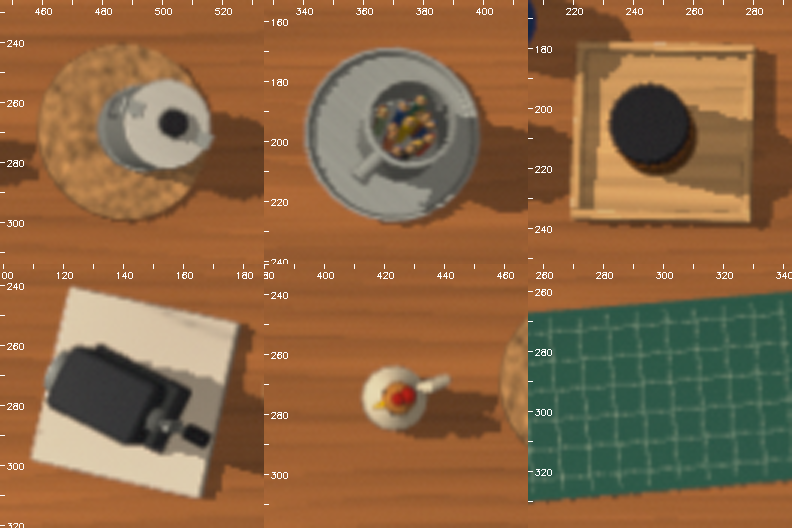

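Crops confirm this. In the scene view the washer lid spans columns 273–299 around (286,101), the pot rim is centred at (273,201), and the brown jar's lid is at (340,302). In the top view the lid and rim centres are (502,267), (376,195) and (246,205). The slab corners in the top view are (123,241), (179,252), (166,311) and (109,298). I'll fit these, and brighten the sharpener.

Run:
```python
from h import *
from scipy.optimize import least_squares
a=np.linspace(0,2*np.pi,181)
def circ(name,r,ms,mt,z0,x0):
    # ms,mt: left,right,top,bottom (nan = hidden)
    def f(p,full=False):
        P=np.c_[p[0]+r*np.cos(a),p[1]+r*np.sin(a),0*a+p[2]]; o=[]
        for C,m in((S,ms),(T,mt)):
            q=C.proj(P); e=np.r_[q.min(0)[0],q.max(0)[0],q.min(0)[1],q.max(0)[1]]-m; o+=list(e[np.isfinite(e)])
        return np.array(o)
    s=least_squares(f,[*x0,z0]); print(name,np.round(s.x,1),"expect z",z0,"res",np.round(s.fun,1))
n=np.nan
circ("cork",62,[263.7,314,n,143.3],[458.7,n,240.3,299.3],10,(450,-290))
circ("washer lid",29,[273,298.7,90,111],[487,516.7,252.3,282.3],68,(420,-300))
circ("drip",62,[245.7,302.3,n,245],[341,399,168.7,226.7],10,(500,-100))
circ("pot rim",29.5,[258,287.7,190,211.3],[360.7,391,179.7,209.7],70,(500,-100))
circ("jar lid",26,[326,354.3,287,316.3],[232.3,258.7,192,218.7],70,(500,150))
def sq(name,h,ps,pt,x0,hx=62,hy=62):
    c=np.array([[hx,hy],[hx,-hy],[-hx,-hy],[-hx,hy]])
    def f(p):
        R=np.array([[np.cos(p[3]),-np.sin(p[3])],[np.sin(p[3]),np.cos(p[3])]])
        P=np.c_[c@R.T+p[:2],np.full(4,p[2])]
        e=np.r_[(S.proj(P)-ps).ravel(),(T.proj(P)-pt).ravel()]; return e[np.isfinite(e)]
    s=least_squares(f,[*x0,h,0]); print(name,np.round(s.x,3),"res",np.round(s.fun,1))
N=(n,n)
# order (+x+y),(+x-y),(-x-y),(-x+y) ; top: TL,TR,BR,BL
sq("wood",14,[N,(295,297.7),(349.7,274),(379.3,327.3)],[(221.7,178),(280.3,179),(279.3,237.7),(219.3,236)],(480,150))
sq("slab",10,[(444,423.7),N,(479.7,341.3),N],[(122.7,241),(178.7,252.3),(165.7,311),(109.3,298)],(330,400))
sq("mat",3,[N]*4,[(249,267),(345,261),(349,323),(253,329)],(300,50),65,100)
print("knob",tri([(285.3,96)],[(503.7,267)]))
print("hen comb",tri([(319.5,150)],[(426,271.5)]), "hen base",S.at([(319,165)],5))
print("handle tip z52",T.at([(361.3,209.7)],52), "clip z50", T.at([(516,271)],58))
for nme,(x,y) in (("scene",(442,334)),("top",(108,251))):
    q=cv2.imread(f"pics/{nme}0.png")[y:y+72,x:x+66]
    q=np.uint8(255*(q/255.)**.45); q=cv2.resize(q,None,fx=6,fy=6,interpolation=cv2.INTER_CUBIC)
    for g in range(72):
        if g<66 and (x+g)%10==0: cv2.putText(q,str(x+g),(g*6,10),0,.35,(0,0,255))
        if (y+g)%10==0: cv2.putText(q,str(y+g),(0,g*6+4),0,.35,(0,0,255))
    cv2.imwrite(f"pics/_{nme}.png",q)
cv2.imwrite("pics/sh.png",np.hstack([cv2.imread("pics/_scene.png"),cv2.imread("pics/_top.png")]))
```

```text
cork [ 473.9 -371.9   -2.1] expect z 10 res [ 0.4 -0.  -0.   0.1  0.2 -0.6]
washer lid [ 475.1 -378.9   71.5] expect z 68 res [ 0.8 -0.4  1.7 -1.8  1.  -1.   0.3 -0.8]
drip [ 627.1 -122.4    2.9] expect z 10 res [-0.   0.2  0.1 -0.2  0.3 -0.  -0.1]
pot rim [ 621.8 -126.8   69.5] expect z 70 res [ 1.2 -0.1 -0.7  1.   0.7 -0.1 -0.1 -0.9]
jar lid [602.1 133.7  56.4] expect z 70 res [ 0.6 -0.1  2.  -2.   0.3 -0.2  0.2 -0.8]
wood [ 6.05845e+02  1.29781e+02  3.57800e+00 -2.60000e-02] res [ 0.1  0.4  0.5  0.8  0.1 -1.2  0.3 -0.4  0.3 -0.  -0.5 -0.2  0.1  0. ]
slab [ 4.62711e+02  3.52546e+02  1.86700e+00 -2.08000e-01] res [-0.1  0.1 -0.3 -0.2 -0.1 -0.4 -0.1  0.5 -0.1  0.1  0.1  0.2]
mat [ 4.23135e+02  2.75330e+01 -7.61300e+00  6.10000e-02] res [ 0.4 -0.2 -0.2 -0.2  0.   0.1 -0.1  0.3]
knob [[ 475.4 -378.6   84.7    2.2]]
hen comb [[ 466.3 -226.4   48.2    5.5]] hen base [[ 468.61441111 -217.68931322    5.        ]]
handle tip z52 [[593.22278928 -98.37308954  52.        ]] clip z50 [[ 467.50336199 -413.51599328   58.        ]]
```

View pics/sh.png

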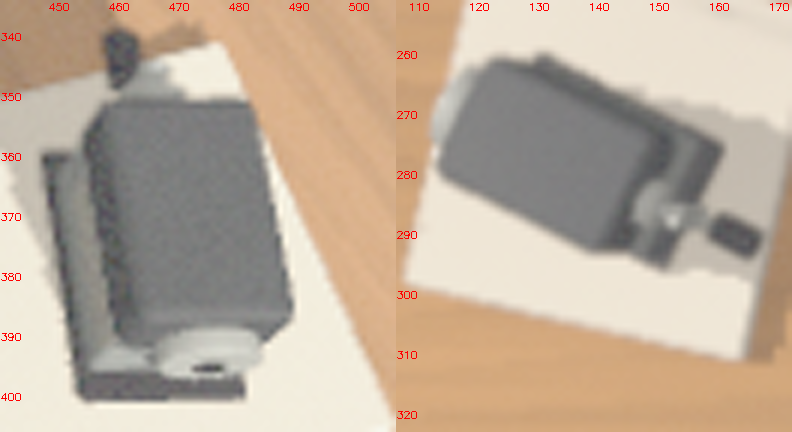

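Both the sharpener's views are clear: nose at bottom in the scene view, about (475,394), and crank knob at top (155,290). I now get positions at nominal heights from each camera separately, to judge the bias.

Run:
```python
from h import *
from scipy.optimize import least_squares
a=np.linspace(0,2*np.pi,181); n=np.nan
def circ(name,r,z,ms,mt,x0):
    for nm,C,m in(("S",S,ms),("T",T,mt)):
        def f(p):
            q=C.proj(np.c_[p[0]+r*np.cos(a),p[1]+r*np.sin(a),0*a+z]); e=np.r_[q.min(0)[0],q.max(0)[0],q.min(0)[1],q.max(0)[1]]-m; return e[np.isfinite(e)]
        s=least_squares(f,x0); print(name,nm,np.round(s.x,1),np.round(s.fun,1))
circ("cork",62,10,[263.7,314,n,143.3],[458.7,n,240.3,299.3],(470,-370))
circ("washer",29,78,[273,298.7,90,111],[487,516.7,252.3,282.3],(470,-370))
circ("drip",62,10,[245.7,302.3,n,245],[341,399,168.7,226.7],(620,-120))
circ("pot",29.5,74,[258,287.7,190,211.3],[360.7,391,179.7,209.7],(620,-120))
circ("jar",26,70,[326,354.3,287,316.3],[232.3,258.7,192,218.7],(600,130))
print("wood corner S",S.at([(295,297.7),(349.7,274),(379.3,327.3)],14).round(0)[:,:2].tolist(),"T",T.at([(221.7,178),(280.3,179),(279.3,237.7),(219.3,236)],14).round(0)[:,:2].tolist())
print("wood T c",T.at([(221.7,178),(280.3,179),(279.3,237.7),(219.3,236)],14).mean(0))
print("slab S diag mid",S.at([(444,423.7),(479.7,341.3)],10).mean(0),"T c",T.at([(122.7,241),(178.7,252.3),(165.7,311),(109.3,298)],10).mean(0))
print("sharp axis top T nose->crank",T.at([(119.5,270.5),(147,282.5)],80))
print("top face corners",T.at([(123.7,261.3),(151.2,272.7),(142.8,292.3),(115.3,279.7)],80)[:,:2].round(0).tolist())
# scene top face corners: nose-right(490,310),nose-left(120,325)/6
print("top face S",S.at([(442+105/6,334+100/6),(442+250/6,334+100/6),(442+288/6,334+308/6),(442+133/6,334+322/6)],80)[:,:2].round(0).tolist())
print("foot -x S",S.at([(455.3,400.7),(482.5,400.3)],10)[:,:2].round(0).tolist(),"foot +x T",T.at([(162.3,275.2),(152.8,295.7)],16)[:,:2].round(0).tolist())
print("knob T z10+50",T.at([(164.5,290.5)],55),"handle",T.at([(362,209.3)],56))
print("hen T",T.at([(423,275)],25),"S",S.at([(319,157)],25))
```

```text
cork S [ 478.6 -361.9] [-0.1  0.1 -0. ]
cork T [ 472.9 -368.3] [-0.   0.1 -0.1]
washer S [ 478.4 -372.3] [ 0.5 -0.5  1.7 -1.6]
washer T [ 474.3 -376.5] [ 0.9 -1.   0.5 -0.5]
drip S [ 628.4 -118.7] [-0.3  0.3 -0. ]
drip T [ 625.7 -121.4] [-0.4  0.4 -0.2  0.1]
pot S [ 623.9 -124.5] [ 0.6 -0.6 -0.9  0.9]
pot T [ 620.  -125.6] [ 0.4 -0.4  0.3 -0.3]
jar S [606.1 138.8] [ 0.1 -0.1  1.9 -1.7]
jar T [599.2 132.3] [ 0.1 -0.1  0.4 -0.3]
wood corner S [[668.0, 70.0], [545.0, 72.0], [550.0, 199.0]] T [[666.0, 189.0], [664.0, 66.0], [541.0, 68.0], [544.0, 192.0]]
wood T c [603.87432052 128.85885376  14.        ]
slab S diag mid [465.6112244  353.80986605  10.        ] T c [462.58193827 350.01152352  10.        ]
sharp axis top T nose->crank [[469.49118306 378.89672383  80.        ]
 [446.36344403 322.88723297  80.        ]]
top face corners [[488.0, 371.0], [465.0, 315.0], [427.0, 331.0], [451.0, 387.0]]
top face S [[467.0, 317.0], [430.0, 336.0], [457.0, 389.0], [498.0, 374.0]]
foot -x S [[498.0, 377.0], [454.0, 398.0]] foot +x T [[463.0, 309.0], [421.0, 328.0]]
knob T z10+50 [[431.29828569 294.11384995  55.        ]] handle [[593.41303361 -99.39321452  56.        ]]
hen T [[ 462.34853489 -226.82939289   25.        ]] S [[ 465.54609276 -224.15672242   25.        ]]
```

```bash
cat > go.py <<'E'
import sys
from h import *
# python3 go.py x y z yaw_deg : fractions of full scale from the present pose, in the tool axes (tool pointing down)
def go(x,y,z,yaw):
    s=get_state(); p=s["tool_pos"]; o=s["orientation"]; w=o[2]
    d=np.array([x,y,z])-p; c,n=np.cos(w),np.sin(w)
    t=np.array([c*d[0]+n*d[1], n*d[0]-c*d[1], -d[2]])/120
    dr=(np.degrees(w)-yaw+180)%360-180
    print("t",round(s["clock"],2),"pose",p.round(1),"rpy",o.round(3),"q1,q6",s["joint_pos"][[0,5]].round(2))
    print("shift",t.round(3),"turn rz",round(dr/60,3),"calls>=",int(np.ceil(max(abs(t).max(),abs(dr)/60))),"rows>=",round(max(np.linalg.norm(d)/62.5,abs(dr)/10.7),1))
go(*map(float,sys.argv[1:5]))
E
python3 go.py 602 135 200 90; python3 -c "
from h import *
print(S.at([(287.7,113.3)],54))"
```

```text
t 0.1 pose [145.8 607.2 238.5] rpy [-3.14  -0.     2.906] q1,q6 [ 1.21 -0.13]
shift [-4.616 -2.938  0.321] turn rz 1.275 calls>= 5 rows>= 10.5
[[ 482.78979115 -355.30392705   54.        ]]
```

send_rows(
  plan=[
    [-0.45,-0.3,0.1,0,0,0.32,1],
    [-0.95,-0.6,0.2,0,0,0.64,1],
    [-0.95,-0.6,0.2,0,0,0.64,1],
    [-0.95,-0.6,0.2,0,0,0.64,1],
  ],
)

```text
clock: 0.6
tool_pos: [241.0, 509.6, 214.7]
orientation: [-3.14, 0.001, 2.229]
contact_force: [-0.4, -0.1, 0.1]
grip_width: 0.994
grip_force: 0.0
```

```bash
python3 go.py 602 135 200 90
```

```text
t 0.6 pose [241.  509.6 214.7] rpy [-3.140e+00  1.000e-03  2.229e+00] q1,q6 [0.99 0.33]
shift [-4.31   0.472  0.122] turn rz 0.628 calls>= 5 rows>= 8.3
```

send_rows(
  plan=[
    [-0.3,0.05,0.05,0,0,0.2,1],
    [-0.6,0.1,0.1,0,0,0.4,1],
    [-0.95,0.1,0.12,0,0,0.63,1],
    [-0.95,0.1,0.12,0,0,0.63,1],
    [-0.95,0.1,0.12,0,0,0.63,1],
  ],
)

```text
clock: 1.23
tool_pos: [319.9, 428.2, 200.8]
orientation: [-3.141, 0.0, 1.576]
contact_force: [-0.2, 0.1, 0.3]
grip_width: 0.999
grip_force: 0.0
```

```bash
python3 go.py 602 135 200 90
```

```text
t 1.23 pose [319.9 428.2 200.8] rpy [-3.141  0.     1.576] q1,q6 [0.78 0.78]
shift [-2.455  2.338  0.006] turn rz 0.005 calls>= 3 rows>= 6.5
```

send_rows(
  plan=[
    [-0.4,0.38,0,0,0,0,1],
    [-0.82,0.78,0,0,0,0,1],
    [-0.82,0.78,0,0,0,0,1],
  ],
)

```text
clock: 1.6
tool_pos: [415.7, 328.9, 201.1]
orientation: [3.141, 0.001, 1.575]
contact_force: [-0.8, 0.5, 0.1]
grip_width: 1.001
grip_force: 0.0
```

send_rows(
  plan=[
    [-0.4,0.38,0,0,0,0,1],
    [-0.82,0.78,0,0,0,0,1],
    [-0.82,0.78,0,0,0,0,1],
  ],
)

```text
clock: 1.98
tool_pos: [509.6, 231.3, 201.0]
orientation: [3.141, 0.0, 1.575]
contact_force: [-0.3, 0.5, 0.1]
grip_width: 1.003
grip_force: 0.0
```

send_rows(
  plan=[
    [-0.4,0.38,0,0,0,0,1],
    [-0.81,0.78,0,0,0,0,1],
    [-0.81,0.78,0,0,0,0,1],
    [-0.81,0.78,0,0,0,0,1],
    [-0.81,0.78,0,0,0,0,1],
  ],
)

```text
clock: 2.6
tool_pos: [600.8, 138.1, 200.9]
orientation: [-3.141, -0.001, 1.578]
contact_force: [-1.0, -0.1, -0.0]
grip_width: 0.998
grip_force: 0.0
```

```bash
python3 go.py 602 135 60 90
python3 - <<'E'
from h import *
p=get_state()["tool_pos"]; ims=[]
for n,C in(("scene",S),("top",T)):
    im=snapshot(n)[:,:,::-1].copy(); cv2.imwrite(f"pics/{n}1.png",im)
    P=[p+[sx*43.5+0,sy*9.5,-17] for sx,sy in((1,0),(-1,0))]+[p+[0,0,-17]]
    q=C.proj(P); c=q.mean(0); print(n,q.round(1).tolist())
    x,y=int(c[0]-49),int(c[1]-49); k=cv2.resize(im[y:y+98,x:x+98],None,fx=4,fy=4,interpolation=cv2.INTER_CUBIC)
    k=np.uint8(255*(k/255.)**.6)
    for u in q: cv2.drawMarker(k,tuple(int(v) for v in (u-[x,y]+.5)*4),(0,0,255),0,12,1)
    ims.append(k)
cv2.imwrite("pics/fing.png",np.hstack(ims))
E
```

```text
t 2.6 pose [600.8 138.1 200.9] rpy [-3.141e+00 -1.000e-03  1.578e+00] q1,q6 [0.1  0.09]
shift [-0.026  0.009  1.174] turn rz 0.007 calls>= 2 rows>= 2.3
scene [[322.5, 281.6], [368.4, 261.0], [345.8, 271.2]]
top [[235.9, 170.1], [235.1, 218.3], [235.4, 194.1]]
```

View pics/fing.png

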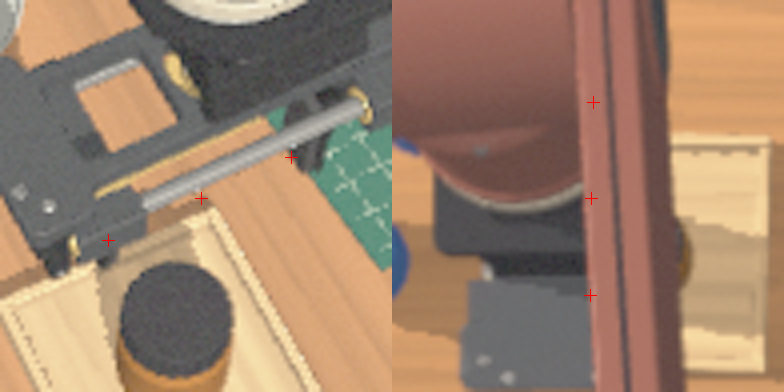

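The scene view shows the fingertips about 2–3 px below their predicted places. So the scene camera is biased by about 3–4 mm, which explains the low heights, and I'll weight the top view. Now down onto the brown jar.

send_rows(
  plan=[
    [-0.04,0,0.3,0,0,0,1],
    [-0.04,0,0.6,0,0,0,1],
    [-0.04,0,0.9,0,0,0,1],
    [-0.04,0,0.9,0,0,0,1],
  ],
)

```text
clock: 3.2
tool_pos: [598.7, 132.0, 89.9]
orientation: [-3.135, 0.0, 1.577]
contact_force: [0.3, -0.2, 0.3]
grip_width: 1.005
grip_force: 0.0
```

send_rows(
  plan=[
    [0,0,0.2,0,0,0,1],
    [0,0,0.35,0,0,0,1],
    [0,0,0.45,0,0,0,1],
    [0,0,0.45,0,0,0,1],
  ],
)

```text
clock: 3.7
tool_pos: [601.5, 131.4, 38.5]
orientation: [-3.14, 0.0, 1.576]
contact_force: [-0.3, 0.0, 0.5]
grip_width: 1.0
grip_force: 0.0
```

send_rows(
  plan=[
    [0,0,0,0,0,0,0],
    [0,0,0,0,0,0,-1],
    [0,0,0,0,0,0,-1],
    [0,0,0,0,0,0,-1],
    [0,0,0,0,0,0,-1],
  ],
  newtons=25,
)

```text
clock: 4.32
tool_pos: [602.7, 131.4, 39.6]
orientation: [3.14, -0.0, 1.576]
contact_force: [2.2, -0.3, 0.3]
grip_width: 0.639
grip_force: 25.0
```

send_rows(
  plan=[
    [0,0,-0.15,0,0,0,-1],
    [0,0,-0.4,0,0,0,-1],
    [0,0,-0.7,0,0,0,-1],
    [-0.1,-0.15,-0.8,0,0,0,-1],
    [-0.2,-0.35,-0.8,0,0,0,-1],
  ],
)

```text
clock: 4.95
tool_pos: [560.8, 107.0, 137.5]
orientation: [3.139, -0.0, 1.576]
contact_force: [0.1, -0.8, -4.3]
grip_width: 0.636
grip_force: 25.0
```

send_rows(
  plan=[
    [-0.15,-0.25,0,0,0,0,-1],
    [-0.3,-0.5,0,0,0,0,-1],
    [-0.45,-0.75,0,0,0,0,-1],
    [-0.6,-1.0,0,0,0,0,-1],
    [-0.6,-1.0,0,0,0,0,-1],
  ],
)

```text
clock: 5.58
tool_pos: [438.2, 34.0, 135.0]
orientation: [-3.14, 0.0, 1.574]
contact_force: [0.0, 0.6, -3.0]
grip_width: 0.637
grip_force: 25.0
```

```bash
python3 go.py 423 27 39 90
```

```text
t 5.58 pose [438.2  34.  135. ] rpy [-3.14   0.     1.574] q1,q6 [-0.1  -0.11]
shift [-0.057 -0.127  0.8  ] turn rz 0.004 calls>= 1 rows>= 1.6
```

send_rows(
  plan=[
    [-0.05,-0.12,0.3,0,0,0,-1],
    [-0.05,-0.12,0.6,0,0,0,-1],
    [-0.05,-0.12,0.72,0,0,0,-1],
    [-0.05,-0.12,0.76,0,0,0,-1],
    [-0.05,-0.12,0.78,0,0,0,-1],
  ],
)

```text
clock: 6.2
tool_pos: [427.5, 28.5, 42.4]
orientation: [3.14, 0.0, 1.576]
contact_force: [-0.2, -0.7, -2.8]
grip_width: 0.634
grip_force: 25.0
```

send_rows(
  plan=[
    [0,0,0.01,0,0,0,-1],
    [0,0,0.02,0,0,0,-1],
    [0,0,0.02,0,0,0,-1],
  ],
)

```text
clock: 6.58
tool_pos: [426.5, 28.4, 39.4]
orientation: [3.141, 0.0, 1.576]
contact_force: [-1.5, 0.1, -3.3]
grip_width: 0.635
grip_force: 25.0
```

send_rows(
  plan=[
    [0,0,0.01,0,0,0,-1],
    [0,0,0.02,0,0,0,-1],
    [0,0,0.02,0,0,0,-1],
  ],
)

```text
clock: 6.95
tool_pos: [426.6, 28.4, 38.4]
orientation: [-3.141, 0.0, 1.576]
contact_force: [-8.3, 0.5, 16.2]
grip_width: 0.635
grip_force: 25.0
```

send_rows(
  plan=[
    [0,0,0,0,0,0,0],
    [0,0,0,0,0,0,1],
    [0,0,0,0,0,0,1],
  ],
)

```text
clock: 7.32
tool_pos: [426.9, 28.4, 37.2]
orientation: [3.14, 0.0, 1.576]
contact_force: [-0.1, -1.7, -0.1]
grip_width: 0.783
grip_force: 0.0
```

send_rows(
  plan=[
    [0,0,-0.2,0,0,0,1],
    [0,0,-0.6,0,0,0,1],
    [0,0,-0.95,0,0,0,1],
    [0.3,0,-0.95,0,0,0,1],
    [0.7,0.1,-0.95,0,0,0,1],
  ],
)

```text
clock: 7.95
tool_pos: [438.6, 112.8, 151.9]
orientation: [3.139, 0.0, 1.573]
contact_force: [-0.3, -0.7, 0.0]
grip_width: 0.998
grip_force: 0.0
```

send_rows(
  plan=[
    [0.4,0,0,0,0,0,1],
    [0.8,0.1,0,0,0,0,1],
    [1,0.1,0,0,0,0,1],
  ],
)

```text
clock: 8.32
tool_pos: [449.7, 234.9, 150.9]
orientation: [3.141, -0.001, 1.578]
contact_force: [-0.7, -0.4, -0.6]
grip_width: 1.002
grip_force: 0.0
```

send_rows(
  plan=[
    [0.4,0,0,0,0,0.15,1],
    [0.8,0.05,0,0,0,0.3,1],
    [0.98,0.06,0,0,0,0.42,1],
    [0.98,0.06,0,0,0,0.42,1],
    [0.98,0.06,0,0,0,0.42,1],
  ],
)

```text
clock: 8.95
tool_pos: [455.6, 349.5, 150.4]
orientation: [-3.141, 0.001, 1.138]
contact_force: [0.4, -1.0, 0.1]
grip_width: 0.997
grip_force: 0.0
```

```bash
python3 go.py 458.5 351.5 57 64.5
python3 - <<'E'
from h import *
ims=[]
for n,C,c in(("scene",S,(440,360)),("top",T,(299,280))):
    im=snapshot(n)[:,:,::-1].copy(); cv2.imwrite(f"pics/{n}2.png",im)
E
```

```text
t 8.95 pose [455.6 349.5 150.4] rpy [-3.141e+00  1.000e-03  1.138e+00] q1,q6 [0.52 0.95]
shift [0.025 0.015 0.778] turn rz 0.012 calls>= 1 rows>= 1.5
```

View pics/scene2.png

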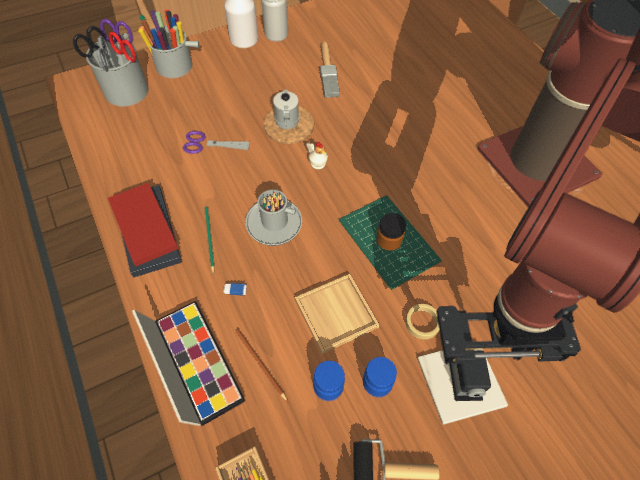

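The jar stands upright on the mat at scene (391,231), and the gripper is over the sharpener. Descending.

send_rows(
  plan=[
    [0.02,0.01,0.25,0,0,0.01,1],
    [0.02,0.01,0.5,0,0,0.01,1],
    [0.02,0.01,0.7,0,0,0.01,1],
    [0.02,0.01,0.78,0,0,0.01,1],
    [0.02,0.01,0.78,0,0,0.01,1],
  ],
)

```text
clock: 9.68
tool_pos: [457.8, 351.2, 56.9]
orientation: [-3.141, 0.001, 1.125]
contact_force: [-0.0, 1.0, -0.2]
grip_width: 1.0
grip_force: 0.0
```

send_rows(
  plan=[
    [0,0,0,0,0,0,0],
    [0,0,0,0,0,0,-1],
    [0,0,0,0,0,0,-1],
    [0,0,0,0,0,0,-1],
    [0,0,0,0,0,0,-1],
  ],
  newtons=30,
)

```text
clock: 10.3
tool_pos: [458.4, 351.9, 57.4]
orientation: [3.141, -0.0, 1.126]
contact_force: [1.1, 0.2, -1.6]
grip_width: 0.526
grip_force: 30.0
```

send_rows(
  plan=[
    [0,0,-0.15,0,0,0,-1],
    [0,0,-0.4,0,0,0,-1],
    [0,0,-0.7,0,0,0,-1],
    [0,0.05,-0.9,0,0,0,-1],
    [-0.1,0.2,-0.9,0,0,0,-1],
  ],
)

```text
clock: 10.92
tool_pos: [475.5, 332.2, 168.9]
orientation: [3.139, -0.005, 1.127]
contact_force: [1.0, -0.2, -4.7]
grip_width: 0.526
grip_force: 30.0
```

send_rows(
  plan=[
    [-0.15,0.3,0,0,0,0,-1],
    [-0.3,0.6,0,0,0,0,-1],
    [-0.45,0.8,0,0,0,0,-1],
    [-0.6,0.95,0,0,0,0,-1],
    [-0.6,0.95,0,0,0,0,-1],
  ],
)

```text
clock: 11.55
tool_pos: [546.5, 215.0, 165.5]
orientation: [-3.141, 0.001, 1.123]
contact_force: [-0.3, 0.2, -3.7]
grip_width: 0.527
grip_force: 30.0
```

send_rows(
  plan=[
    [-0.15,0.3,0,0,0,0,-1],
    [-0.3,0.5,0,0,0,0,-1],
    [-0.44,0.73,0,0,0,0,-1],
    [-0.44,0.75,0,0,0,0,-1],
    [-0.44,0.75,0,0,0,0,-1],
  ],
)

```text
clock: 12.18
tool_pos: [604.3, 131.1, 165.1]
orientation: [-3.14, -0.0, 1.126]
contact_force: [-0.0, 1.4, -4.5]
grip_width: 0.521
grip_force: 30.0
```

```bash
python3 go.py 605 130 52 64.5
```

```text
t 12.18 pose [604.3 131.1 165.1] rpy [-3.14  -0.     1.126] q1,q6 [0.09 0.53]
shift [-0.006  0.009  0.942] turn rz -0.0 calls>= 1 rows>= 1.8
```

send_rows(
  plan=[
    [0,0.01,0.3,0,0,0,-1],
    [0,0.01,0.6,0,0,0,-1],
    [0,0.01,0.8,0,0,0,-1],
    [0,0.01,0.88,0,0,0,-1],
    [0,0.01,0.91,0,0,0,-1],
  ],
)

```text
clock: 12.8
tool_pos: [605.6, 130.6, 56.0]
orientation: [-3.141, -0.0, 1.126]
contact_force: [-0.1, 0.1, -3.9]
grip_width: 0.529
grip_force: 30.0
```

send_rows(
  plan=[
    [0,0,0.01,0,0,0,-1],
    [0,0,0.02,0,0,0,-1],
    [0,0,0.02,0,0,0,-1],
  ],
)

```text
clock: 13.18
tool_pos: [606.3, 129.7, 54.2]
orientation: [3.141, -0.001, 1.125]
contact_force: [0.5, -0.9, -4.0]
grip_width: 0.526
grip_force: 30.0
```

send_rows(
  plan=[
    [0,0,0.01,0,0,0,-1],
    [0,0,0.02,0,0,0,-1],
    [0,0,0.02,0,0,0,-1],
  ],
)

```text
clock: 13.55
tool_pos: [606.0, 129.7, 51.4]
orientation: [3.141, -0.0, 1.126]
contact_force: [-1.0, -1.2, -2.5]
grip_width: 0.525
grip_force: 30.0
```

send_rows(
  plan=[
    [0,0,0.005,0,0,0,-1],
    [0,0,0.01,0,0,0,-1],
  ],
)

```text
clock: 13.8
tool_pos: [606.0, 129.6, 51.3]
orientation: [3.142, 0.0, 1.126]
contact_force: [-6.5, -1.9, 10.5]
grip_width: 0.529
grip_force: 30.0
```

send_rows(
  plan=[
    [0,0,0,0,0,0,0],
    [0,0,0,0,0,0,1],
    [0,0,0,0,0,0,1],
  ],
)

```text
clock: 14.18
tool_pos: [606.4, 129.8, 50.3]
orientation: [3.141, -0.001, 1.126]
contact_force: [0.4, -0.8, 0.0]
grip_width: 0.668
grip_force: 0.0
```

send_rows(
  plan=[
    [0,0,-0.2,0,0,0,1],
    [0,0,-0.6,0,0,0,1],
    [0,0,-0.95,0,0,0,1],
    [-0.2,-0.2,-0.95,0,0,0,1],
    [-0.5,-0.4,-0.95,0,0,0,1],
  ],
)

```text
clock: 14.8
tool_pos: [536.9, 96.4, 164.9]
orientation: [3.139, -0.001, 1.127]
contact_force: [-0.3, -0.1, 0.7]
grip_width: 0.995
grip_force: 0.0
```

send_rows(
  plan=[
    [-0.3,-0.2,0,0,0,0,1],
    [-0.6,-0.4,0,0,0,0,1],
    [-0.9,-0.58,0,0,0,0,1],
    [-0.9,-0.58,0,0,0,0,1],
    [-0.9,-0.58,0,0,0,0,1],
  ],
)

```text
clock: 15.42
tool_pos: [428.3, 28.8, 164.6]
orientation: [3.14, -0.001, 1.125]
contact_force: [0.2, 0.6, 0.4]
grip_width: 1.002
grip_force: 0.0
```

```bash
python3 - <<'E'
from h import *
for n in("scene","top"): cv2.imwrite(f"pics/{n}3.png",snapshot(n)[:,:,::-1])
s,t=cv2.imread("pics/scene3.png"),cv2.imread("pics/top3.png")
a=cv2.resize(s[260:360,285:385],None,fx=4,fy=4,interpolation=3); b=cv2.resize(t[160:260,200:300],None,fx=4,fy=4,interpolation=3)
cv2.imwrite("pics/sh3.png",np.uint8(255*(np.hstack([a,b])/255.)**.6))
E
python3 go.py 426.8 28.4 38.4 64.5
```

```text
t 15.53 pose [428.4  29.  164.3] rpy [ 3.141e+00 -1.000e-03  1.126e+00] q1,q6 [-0.12  0.33]
shift [-0.011 -0.01   1.05 ] turn rz 0.0 calls>= 2 rows>= 2.0
```

View pics/sh3.png

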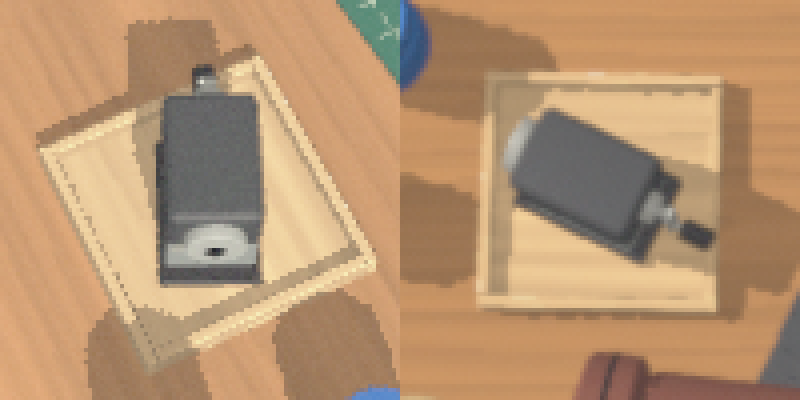

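The sharpener sits centred in the wooden tray: in the crop its foot centre is at (598,191) and the tray centre at (600,191). Now the jar again.

send_rows(
  plan=[
    [-0.01,-0.01,0.3,0,0,0,1],
    [-0.01,-0.01,0.6,0,0,0,1],
    [-0.01,-0.01,0.9,0,0,0,1],
    [-0.01,-0.01,1.0,0,0,0,1],
    [-0.01,-0.01,1.0,0,0,0,1],
  ],
)

```text
clock: 16.15
tool_pos: [425.7, 28.5, 43.6]
orientation: [-3.14, 0.001, 1.126]
contact_force: [0.7, 0.6, 0.4]
grip_width: 1.001
grip_force: 0.0
```

send_rows(
  plan=[
    [0,0,0.03,0,0,0,0],
    [0,0,0.03,0,0,0,-1],
    [0,0,0.03,0,0,0,-1],
    [0,0,0.03,0,0,0,-1],
    [0,0,0.03,0,0,0,-1],
  ],
  newtons=25,
)

```text
clock: 16.77
tool_pos: [425.8, 28.2, 40.8]
orientation: [-3.142, -0.0, 1.125]
contact_force: [-2.5, -0.2, 6.1]
grip_width: 0.634
grip_force: 25.0
```

```bash
python3 go.py 463 351 160 64.5
```

```text
t 16.77 pose [425.8  28.2  40.8] rpy [-3.142 -0.     1.125] q1,q6 [-0.12  0.33]
shift [ 2.561 -0.879 -0.993] turn rz -0.0 calls>= 3 rows>= 5.5
```

send_rows(
  plan=[
    [0,0,-0.15,0,0,0,-1],
    [0,0,-0.4,0,0,0,-1],
    [0,0,-0.7,0,0,0,-1],
    [0.1,-0.05,-0.85,0,0,0,-1],
    [0.35,-0.15,-0.85,0,0,0,-1],
  ],
)

```text
clock: 17.4
tool_pos: [428.7, 73.5, 143.7]
orientation: [3.138, -0.001, 1.123]
contact_force: [0.4, -0.1, -4.4]
grip_width: 0.637
grip_force: 25.0
```

send_rows(
  plan=[
    [0.3,-0.1,0,0,0,0,-1],
    [0.6,-0.2,0,0,0,0,-1],
    [0.9,-0.3,0,0,0,0,-1],
    [1,-0.35,0,0,0,0,-1],
  ],
)

```text
clock: 17.9
tool_pos: [440.8, 201.7, 141.5]
orientation: [-3.141, 0.001, 1.128]
contact_force: [-0.1, -0.8, -4.1]
grip_width: 0.635
grip_force: 25.0
```

send_rows(
  plan=[
    [0.3,-0.1,0,0,0,0,-1],
    [0.6,-0.2,0,0,0,0,-1],
    [0.9,-0.3,0,0,0,0,-1],
    [1,-0.36,0,0,0,0,-1],
    [1,-0.36,0,0,0,0,-1],
  ],
)

```text
clock: 18.52
tool_pos: [453.4, 326.9, 141.6]
orientation: [-3.141, 0.002, 1.127]
contact_force: [-0.6, -1.1, -3.9]
grip_width: 0.633
grip_force: 25.0
```

```bash
python3 go.py 463 351 48 64.5
```

```text
t 18.52 pose [453.4 326.9 141.6] rpy [-3.141e+00  2.000e-03  1.127e+00] q1,q6 [0.48 0.93]
shift [ 0.216 -0.014  0.78 ] turn rz 0.001 calls>= 1 rows>= 1.6
```

send_rows(
  plan=[
    [0.2,-0.01,0.15,0,0,0,-1],
    [0.21,-0.01,0.4,0,0,0,-1],
    [0.21,-0.01,0.6,0,0,0,-1],
    [0.21,-0.01,0.7,0,0,0,-1],
    [0.21,-0.01,0.74,0,0,0,-1],
  ],
)

```text
clock: 19.15
tool_pos: [463.7, 349.3, 53.0]
orientation: [-3.141, 0.001, 1.125]
contact_force: [0.6, 0.7, -3.3]
grip_width: 0.635
grip_force: 25.0
```

send_rows(
  plan=[
    [0,0,0.01,0,0,0,-1],
    [0,0,0.02,0,0,0,-1],
    [0,0,0.02,0,0,0,-1],
  ],
)

```text
clock: 19.52
tool_pos: [464.3, 350.7, 51.8]
orientation: [3.141, -0.001, 1.126]
contact_force: [0.5, -0.7, -3.6]
grip_width: 0.635
grip_force: 25.0
```

```bash
python3 go.py 463 351 48 64.5
```

```text
t 19.52 pose [464.3 350.7  51.8] rpy [ 3.141e+00 -1.000e-03  1.126e+00] q1,q6 [0.51 0.96]
shift [-0.002 -0.011  0.032] turn rz -0.0 calls>= 1 rows>= 0.1
```

send_rows(
  plan=[
    [0,0,0.01,0,0,0,-1],
    [0,0,0.02,0,0,0,-1],
    [0,0,0.02,0,0,0,-1],
  ],
)

```text
clock: 19.9
tool_pos: [463.7, 350.4, 48.6]
orientation: [-3.141, 0.0, 1.126]
contact_force: [0.3, 0.5, -3.6]
grip_width: 0.636
grip_force: 25.0
```

send_rows(
  plan=[
    [0,0,0.01,0,0,0,-1],
    [0,0,0.01,0,0,0,-1],
  ],
)

```text
clock: 20.15
tool_pos: [463.9, 350.4, 47.8]
orientation: [-3.142, -0.0, 1.126]
contact_force: [-2.0, -1.2, -0.2]
grip_width: 0.632
grip_force: 25.0
```

send_rows(
  plan=[
    [0,0,0,0,0,0,0],
    [0,0,0,0,0,0,1],
    [0,0,0,0,0,0,1],
  ],
)

```text
clock: 20.52
tool_pos: [464.3, 350.7, 47.9]
orientation: [3.141, -0.001, 1.126]
contact_force: [-0.2, 0.6, -0.3]
grip_width: 0.778
grip_force: 0.0
```

send_rows(
  plan=[
    [0,0,-0.2,0,0,0,1],
    [0,0,-0.6,0,0,0,1],
    [0,0,-1,0,0,0,1],
    [-0.2,0.2,-1,0,0,0,1],
    [-0.5,0.48,-1,0,0,0,1],
  ],
)

```text
clock: 21.15
tool_pos: [490.8, 271.8, 169.0]
orientation: [3.139, -0.003, 1.128]
contact_force: [0.0, 0.2, 1.0]
grip_width: 0.998
grip_force: 0.0
```

send_rows(
  plan=[
    [-0.3,0.3,0,0,0,0,1],
    [-0.6,0.6,0,0,0,0,1],
    [-0.9,0.9,0,0,0,0,1],
    [-1,0.96,0,0,0,0,1],
  ],
)

```text
clock: 21.65
tool_pos: [543.4, 110.9, 167.9]
orientation: [3.14, -0.0, 1.122]
contact_force: [-0.4, -0.2, -0.8]
grip_width: 0.997
grip_force: 0.0
```

send_rows(
  plan=[
    [-0.3,0.3,0,0,0,-0.15,1],
    [-0.6,0.6,0,0,0,-0.3,1],
    [-0.9,0.9,0,0,0,-0.45,1],
    [-1,0.96,0,0,0,-0.6,1],
    [-1,0.96,0,0,0,-0.75,1],
  ],
)

```text
clock: 22.28
tool_pos: [594.8, -45.2, 167.5]
orientation: [3.141, -0.0, 1.914]
contact_force: [0.2, 0.7, 0.2]
grip_width: 1.0
grip_force: 0.0
```

```bash
python3 go.py 621 -125.4 160 134
```

```text
t 22.27 pose [594.8 -45.2 167.5] rpy [ 3.141 -0.     1.914] q1,q6 [-0.21 -0.55]
shift [-0.703 -0.02   0.062] turn rz -0.405 calls>= 1 rows>= 2.3
```

send_rows(
  plan=[
    [-0.3,-0.01,0,0,0,-0.15,1],
    [-0.6,-0.02,0,0,0,-0.3,1],
    [-0.7,-0.02,0.06,0,0,-0.4,1],
    [-0.7,-0.02,0.06,0,0,-0.4,1],
    [-0.7,-0.02,0.06,0,0,-0.4,1],
  ],
)

```text
clock: 22.9
tool_pos: [620.2, -123.3, 160.3]
orientation: [3.141, -0.001, 2.328]
contact_force: [1.3, 0.5, -0.1]
grip_width: 0.998
grip_force: 0.0
```

```bash
python3 go.py 621 -125.4 52 134
```

```text
t 22.9 pose [ 620.2 -123.3  160.3] rpy [ 3.141e+00 -1.000e-03  2.328e+00] q1,q6 [-0.32 -1.08]
shift [-0.017 -0.007  0.903] turn rz -0.01 calls>= 1 rows>= 1.7
```

send_rows(
  plan=[
    [-0.01,0,0.25,0,0,0,1],
    [-0.01,0,0.5,0,0,0,1],
    [-0.01,0,0.75,0,0,0,1],
    [-0.01,0,0.9,0,0,0,1],
    [-0.01,0,0.9,0,0,0,1],
  ],
)

```text
clock: 23.52
tool_pos: [620.1, -124.2, 51.1]
orientation: [-3.14, -0.003, 2.33]
contact_force: [0.0, -0.1, 0.6]
grip_width: 0.996
grip_force: 0.0
```

send_rows(
  plan=[
    [0,0,0,0,0,0,0],
    [0,0,0,0,0,0,-1],
    [0,0,0,0,0,0,-1],
    [0,0,0,0,0,0,-1],
    [0,0,0,0,0,0,-1],
  ],
  newtons=25,
)

```text
clock: 24.15
tool_pos: [622.2, -125.2, 53.4]
orientation: [3.14, 0.002, 2.33]
contact_force: [2.3, 1.8, 4.8]
grip_width: 0.661
grip_force: 25.1
```

```bash
python3 go.py 423 27 150 134
```

```text
t 24.15 pose [ 622.2 -125.2   53.4] rpy [3.14e+00 2.00e-03 2.33e+00] q1,q6 [-0.32 -1.08]
shift [ 2.063 -0.332 -0.805] turn rz -0.009 calls>= 3 rows>= 4.3
```

send_rows(
  plan=[
    [0,0,-0.15,0,0,0,-1],
    [0,0,-0.4,0,0,0,-1],
    [0,0,-0.7,0,0,0,-1],
    [0.1,0,-0.85,0,0,0,-1],
    [0.35,-0.05,-0.85,0,0,0,-1],
  ],
)

```text
clock: 24.78
tool_pos: [588.9, -99.9, 157.2]
orientation: [3.14, 0.004, 2.329]
contact_force: [-0.1, 0.3, -1.9]
grip_width: 0.663
grip_force: 25.0
```

send_rows(
  plan=[
    [0.3,-0.05,0,0,0,0,-1],
    [0.6,-0.1,0,0,0,0,-1],
    [0.85,-0.14,0,0,0,0,-1],
  ],
)

```text
clock: 25.15
tool_pos: [503.4, -35.9, 154.2]
orientation: [-3.14, -0.001, 2.33]
contact_force: [0.2, -0.5, -3.8]
grip_width: 0.662
grip_force: 25.0
```

send_rows(
  plan=[
    [0.3,-0.05,0,0,0,0,-1],
    [0.6,-0.1,0,0,0,0,-1],
    [0.84,-0.14,0,0,0,0,-1],
    [0.84,-0.14,0,0,0,0,-1],
  ],
)

```text
clock: 25.65
tool_pos: [421.8, 25.9, 154.1]
orientation: [-3.14, -0.001, 2.331]
contact_force: [0.5, -0.4, -3.7]
grip_width: 0.661
grip_force: 25.0
```

```bash
python3 go.py 423 27 52 134
```

```text
t 25.65 pose [421.8  25.9 154.1] rpy [-3.140e+00 -1.000e-03  2.331e+00] q1,q6 [-0.13 -0.89]
shift [0.    0.013 0.851] turn rz -0.007 calls>= 1 rows>= 1.6
```

send_rows(
  plan=[
    [0,0,0.25,0,0,0,-1],
    [0,0,0.5,0,0,0,-1],
    [0,0,0.7,0,0,0,-1],
    [0,0,0.8,0,0,0,-1],
    [0,0,0.83,0,0,0,-1],
  ],
)

```text
clock: 26.28
tool_pos: [423.9, 24.8, 54.4]
orientation: [-3.141, -0.001, 2.33]
contact_force: [-0.4, -0.6, -3.1]
grip_width: 0.661
grip_force: 25.1
```

send_rows(
  plan=[
    [0,0,0.01,0,0,0,-1],
    [0,0,0.02,0,0,0,-1],
    [0,0,0.02,0,0,0,-1],
  ],
)

```text
clock: 26.65
tool_pos: [424.4, 25.1, 52.9]
orientation: [3.141, 0.001, 2.33]
contact_force: [0.5, -0.2, -3.0]
grip_width: 0.658
grip_force: 25.1
```

send_rows(
  plan=[
    [0,0,0.01,0,0,0,-1],
    [0,0,0.015,0,0,0,-1],
    [0,0,0.015,0,0,0,-1],
  ],
)

```text
clock: 27.02
tool_pos: [424.5, 25.1, 52.3]
orientation: [3.142, 0.0, 2.33]
contact_force: [-7.0, 0.1, 13.6]
grip_width: 0.662
grip_force: 25.2
```

send_rows(
  plan=[
    [0,0,0.01,0,0,0,-1],
    [0,0,0.01,0,0,0,-1],
  ],
)

```text
clock: 27.28
tool_pos: [424.5, 25.0, 52.2]
orientation: [-3.141, -0.0, 2.33]
contact_force: [-12.7, 0.2, 26.4]
grip_width: 0.66
grip_force: 25.1
```

send_rows(
  plan=[
    [0,0,0,0,0,0,0],
    [0,0,0,0,0,0,1],
    [0,0,0,0,0,0,1],
  ],
)

```text
clock: 27.65
tool_pos: [424.6, 25.0, 49.9]
orientation: [3.141, 0.001, 2.33]
contact_force: [0.1, -0.3, -0.6]
grip_width: 0.804
grip_force: 0.0
```

send_rows(
  plan=[
    [0,0,-0.2,0,0,0,1],
    [0,0,-0.6,0,0,0,1],
    [0,0,-1,0,0,0,1],
    [-0.2,-0.15,-1,0,0,0,1],
    [-0.5,-0.37,-1,0,0,0,1],
  ],
)

```text
clock: 28.28
tool_pos: [433.8, -49.3, 170.4]
orientation: [3.14, 0.002, 2.332]
contact_force: [1.0, -0.5, 0.6]
grip_width: 1.001
grip_force: 0.0
```

send_rows(
  plan=[
    [-0.3,-0.2,0,0,0,0,1],
    [-0.6,-0.4,0,0,0,0,1],
    [-0.9,-0.6,0,0,0,0,1],
    [-1,-0.75,0,0,0,0,1],
  ],
)

```text
clock: 28.78
tool_pos: [450.7, -200.3, 169.4]
orientation: [3.142, 0.001, 2.328]
contact_force: [-0.2, -0.2, -0.2]
grip_width: 1.001
grip_force: 0.0
```

send_rows(
  plan=[
    [-0.3,-0.2,0,0,0,0.15,1],
    [-0.6,-0.4,0,0,0,0.3,1],
    [-0.8,-0.6,0,0,0,0.45,1],
    [-0.8,-0.6,0,0,0,0.6,1],
    [-0.8,-0.6,0,0,0,0.75,1],
  ],
)

```text
clock: 29.4
tool_pos: [463.9, -317.8, 168.8]
orientation: [-3.141, -0.0, 1.538]
contact_force: [0.2, -0.4, 0.1]
grip_width: 0.998
grip_force: 0.0
```

```bash
python3 go.py 475 -376 150 77
```

```text
t 29.4 pose [ 463.9 -317.8  168.8] rpy [-3.141 -0.     1.538] q1,q6 [-0.74 -0.71]
shift [-0.482  0.108  0.157] turn rz 0.185 calls>= 1 rows>= 1.0
```

send_rows(
  plan=[
    [-0.25,0.05,0,0,0,0.1,1],
    [-0.48,0.1,0.1,0,0,0.18,1],
    [-0.48,0.1,0.15,0,0,0.18,1],
    [-0.48,0.1,0.15,0,0,0.18,1],
  ],
)

```text
clock: 29.9
tool_pos: [474.0, -374.2, 150.1]
orientation: [-3.14, -0.002, 1.357]
contact_force: [0.6, 0.8, -0.3]
grip_width: 1.001
grip_force: 0.0
```

```bash
python3 go.py 475 -376 54 77
python3 - <<'E'
from h import *
ims=[]
for n in("scene","top"): cv2.imwrite(f"pics/{n}4.png",snapshot(n)[:,:,::-1])
s,t=cv2.imread("pics/scene4.png"),cv2.imread("pics/top4.png")
a=cv2.resize(s[60:260,250:450],None,fx=2,fy=2,interpolation=3); b=cv2.resize(t[160:360,80:280],None,fx=2,fy=2,interpolation=3)
cv2.imwrite("pics/c4.png",np.hstack([a,b]))
E
```

```text
t 29.9 pose [ 474.  -374.2  150.1] rpy [-3.140e+00 -2.000e-03  1.357e+00] q1,q6 [-0.8  -0.58]
shift [-0.013  0.011  0.801] turn rz 0.012 calls>= 1 rows>= 1.5
```

View pics/c4.png

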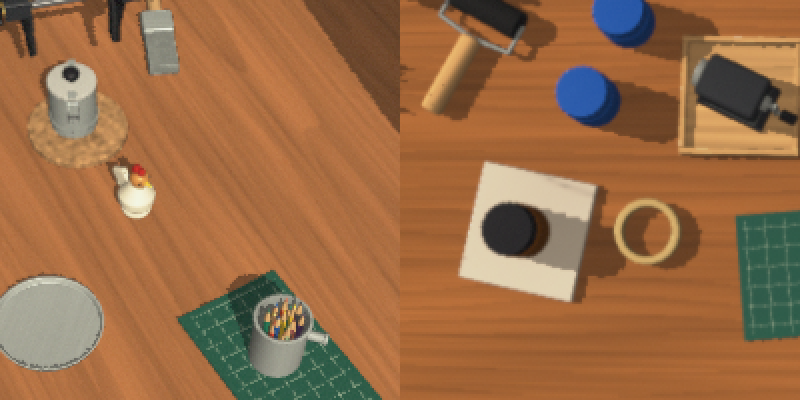

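The empty drip tray, the pot on the mat and the untouched hen show in the left half. The jar stands on the slab in the right half, its lid at top pixel (134.5,274.5). Checking the numbers.

Run:
```python
from h import *
print("jar lid T",T.at([(134.5,274.5)],76),"slab T",T.at([(80+(486-400)/2,160+162/2),(80+(599-400)/2,160+186/2),(80+(574-400)/2,160+301/2),(80+(459-400)/2,160+275/2)],10).mean(0))
print("tips",S.proj([[474+43,-374-10,133],[474-43,-374+10,133]]).round(1), "(seen about 307,78 & 266,85)")
```

```text
jar lid T [[461.97636532 349.55266621  76.        ]] slab T [462.74203638 348.63664108  10.        ]
tips [[266.9  83.9]
 [305.2  77.8]] (seen about 307,78 & 266,85)
```

send_rows(
  plan=[
    [-0.01,0.01,0.25,0,0,0.01,1],
    [-0.01,0.01,0.5,0,0,0.01,1],
    [-0.01,0.01,0.7,0,0,0.01,1],
    [-0.01,0.01,0.8,0,0,0.01,1],
    [-0.01,0.01,0.8,0,0,0.01,1],
  ],
)

```text
clock: 30.62
tool_pos: [475.4, -375.9, 55.0]
orientation: [-3.141, -0.001, 1.346]
contact_force: [0.2, 0.8, -0.0]
grip_width: 1.001
grip_force: 0.0
```

send_rows(
  plan=[
    [0,0,0,0,0,0,0],
    [0,0,0,0,0,0,-1],
    [0,0,0,0,0,0,-1],
    [0,0,0,0,0,0,-1],
    [0,0,0,0,0,0,-1],
  ],
  newtons=25,
)

```text
clock: 31.25
tool_pos: [476.4, -377.1, 56.2]
orientation: [3.14, 0.001, 1.345]
contact_force: [1.9, -1.5, 2.4]
grip_width: 0.67
grip_force: 25.0
```

```bash
python3 go.py 626 -121 160 77
```

```text
t 31.25 pose [ 476.4 -377.1   56.2] rpy [3.140e+00 1.000e-03 1.345e+00] q1,q6 [-0.8  -0.57]
shift [ 2.359  0.738 -0.865] turn rz 0.001 calls>= 3 rows>= 5.0
```

send_rows(
  plan=[
    [0,0,-0.15,0,0,0,-1],
    [0,0,-0.4,0,0,0,-1],
    [0,0,-0.7,0,0,0,-1],
    [0.1,0.03,-0.85,0,0,0,-1],
    [0.35,0.1,-0.85,0,0,0,-1],
  ],
)

```text
clock: 31.88
tool_pos: [497.2, -338.9, 159.5]
orientation: [3.139, 0.002, 1.343]
contact_force: [-0.4, -0.1, -3.6]
grip_width: 0.671
grip_force: 24.9
```

send_rows(
  plan=[
    [0.3,0.1,0,0,0,0,-1],
    [0.6,0.2,0,0,0,0,-1],
    [0.9,0.3,0,0,0,0,-1],
    [1,0.32,0,0,0,0,-1],
  ],
)

```text
clock: 32.38
tool_pos: [561.2, -226.8, 156.6]
orientation: [-3.14, -0.001, 1.348]
contact_force: [-0.1, -0.1, -3.8]
grip_width: 0.671
grip_force: 24.9
```

send_rows(
  plan=[
    [0.3,0.1,0,0,0,0,-1],
    [0.6,0.2,0,0,0,0,-1],
    [0.9,0.3,0,0,0,0,-1],
    [1,0.32,0,0,0,0,-1],
    [1,0.32,0,0,0,0,-1],
  ],
)

```text
clock: 33.0
tool_pos: [624.6, -121.0, 156.8]
orientation: [-3.14, 0.0, 1.347]
contact_force: [-0.3, -0.9, -3.0]
grip_width: 0.669
grip_force: 24.9
```

```bash
python3 go.py 626 -121 50 77
```

```text
t 33.0 pose [ 624.6 -121.   156.8] rpy [-3.14   0.     1.347] q1,q6 [-0.31 -0.09]
shift [0.003 0.011 0.89 ] turn rz 0.003 calls>= 1 rows>= 1.7
```

send_rows(
  plan=[
    [0,0.01,0.25,0,0,0,-1],
    [0,0.01,0.5,0,0,0,-1],
    [0,0.01,0.7,0,0,0,-1],
    [0,0.01,0.8,0,0,0,-1],
    [0,0.01,0.85,0,0,0,-1],
  ],
)

```text
clock: 33.62
tool_pos: [625.8, -122.6, 54.9]
orientation: [-3.141, 0.0, 1.344]
contact_force: [0.1, 0.3, -2.1]
grip_width: 0.672
grip_force: 24.9
```

send_rows(
  plan=[
    [0,0,0.01,0,0,0,-1],
    [0,0,0.02,0,0,0,-1],
    [0,0,0.02,0,0,0,-1],
  ],
)

```text
clock: 34.0
tool_pos: [626.8, -121.9, 53.7]
orientation: [3.14, 0.0, 1.346]
contact_force: [0.9, 0.0, -3.6]
grip_width: 0.669
grip_force: 24.9
```

send_rows(
  plan=[
    [0,0,0.01,0,0,0,-1],
    [0,0,0.015,0,0,0,-1],
    [0,0,0.015,0,0,0,-1],
  ],
)

```text
clock: 34.38
tool_pos: [626.2, -121.7, 51.1]
orientation: [-3.141, -0.0, 1.346]
contact_force: [0.4, 0.4, -2.7]
grip_width: 0.673
grip_force: 24.9
```

send_rows(
  plan=[
    [0,0,0.01,0,0,0,-1],
    [0,0,0.01,0,0,0,-1],
  ],
)

```text
clock: 34.62
tool_pos: [626.4, -121.8, 50.2]
orientation: [3.141, 0.0, 1.345]
contact_force: [0.3, -0.4, -2.6]
grip_width: 0.669
grip_force: 24.9
```

send_rows(
  plan=[
    [0,0,0.01,0,0,0,-1],
    [0,0,0.01,0,0,0,-1],
  ],
)

```text
clock: 34.88
tool_pos: [626.6, -121.8, 50.0]
orientation: [3.141, 0.0, 1.346]
contact_force: [-2.3, 0.6, 5.6]
grip_width: 0.667
grip_force: 24.9
```

send_rows(
  plan=[
    [0,0,0,0,0,0,0],
    [0,0,0,0,0,0,1],
    [0,0,0,0,0,0,1],
  ],
)

```text
clock: 35.25
tool_pos: [626.7, -121.9, 49.0]
orientation: [3.141, 0.0, 1.345]
contact_force: [1.0, -0.2, 0.6]
grip_width: 0.817
grip_force: 0.0
```

send_rows(
  plan=[
    [0,0,-0.2,0,0,0,1],
    [0,0,-0.6,0,0,0,1],
    [0,0,-1,0,0,0,1],
    [0.1,-0.2,-1,0,0,0,1],
    [0.2,-0.5,-1,0,0,0,1],
  ],
)

```text
clock: 35.88
tool_pos: [573.7, -85.1, 169.9]
orientation: [3.139, 0.0, 1.345]
contact_force: [0.6, 0.4, 0.1]
grip_width: 0.999
grip_force: 0.0
```

send_rows(
  plan=[
    [0.1,-0.3,0,0,0,-0.15,1],
    [0.3,-0.6,0,0,0,-0.3,1],
    [0.4,-0.8,0,0,0,-0.45,1],
    [0.5,-1,0,0,0,-0.6,1],
    [0.5,-1,0,0,0,-0.75,1],
  ],
)

```text
clock: 36.5
tool_pos: [468.4, 1.5, 168.7]
orientation: [3.141, -0.0, 2.137]
contact_force: [0.9, -0.6, -0.2]
grip_width: 1.002
grip_force: 0.0
```

```bash
python3 go.py 424.5 25 165 133.5
```

```text
t 36.5 pose [468.4   1.5 168.7] rpy [ 3.141 -0.     2.137] q1,q6 [-0.17 -0.73]
shift [ 0.362 -0.204  0.031] turn rz -0.184 calls>= 1 rows>= 1.0
```

send_rows(
  plan=[
    [0.2,-0.1,0,0,0,-0.1,1],
    [0.36,-0.2,0.03,0,0,-0.18,1],
    [0.36,-0.2,0.03,0,0,-0.18,1],
    [0.36,-0.2,0.03,0,0,-0.18,1],
  ],
)

```text
clock: 37.0
tool_pos: [427.2, 23.9, 165.6]
orientation: [3.141, 0.001, 2.318]
contact_force: [0.5, 0.3, 0.3]
grip_width: 1.004
grip_force: 0.0
```

```bash
python3 go.py 424.5 25 52 133.5
python3 - <<'E'
from h import *
for n in("scene","top"): cv2.imwrite(f"pics/{n}5.png",snapshot(n)[:,:,::-1])
s,t=cv2.imread("pics/scene5.png"),cv2.imread("pics/top5.png")
a=cv2.resize(s[165:265,225:325],None,fx=4,fy=4,interpolation=3); b=cv2.resize(t[150:250,320:420],None,fx=4,fy=4,interpolation=3)
cv2.imwrite("pics/c5.png",np.hstack([a,b]))
E
```

```text
t 37.0 pose [427.2  23.9 165.6] rpy [3.141e+00 1.000e-03 2.318e+00] q1,q6 [-0.13 -0.88]
shift [ 0.022 -0.01   0.947] turn rz -0.012 calls>= 1 rows>= 1.8
```

View pics/c5.png

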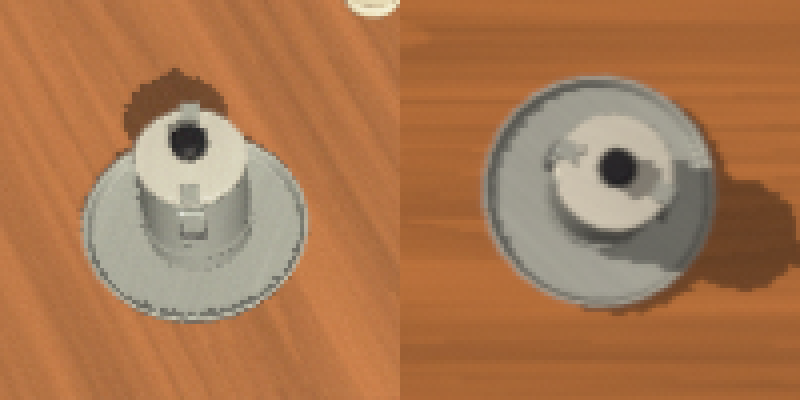

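The washer stands upright in the drip tray: in the top crop the lid is at (614,172) and the tray centre at (599,191). I'm checking that numerically while picking up the pot.

```bash
python3 -c "
from h import *
print('lid',T.at([(373.5,193)],72),'knob',T.at([(374,191.75)],87),'tray',T.at([(369.75,197.75)],10))"
```

```text
lid [[ 623.70149842 -121.13780223   72.        ]] knob [[ 623.39639858 -120.32777872   87.        ]] tray [[ 625.12465764 -120.66210656   10.        ]]
```

send_rows(
  plan=[
    [0.02,-0.01,0.25,0,0,-0.01,1],
    [0.02,-0.01,0.5,0,0,-0.01,1],
    [0.02,-0.01,0.75,0,0,-0.01,1],
    [0.02,-0.01,0.94,0,0,-0.01,1],
    [0.02,-0.01,0.94,0,0,-0.01,1],
  ],
)

```text
clock: 37.72
tool_pos: [422.5, 25.0, 50.7]
orientation: [-3.139, -0.003, 2.329]
contact_force: [-0.5, -0.4, -0.2]
grip_width: 1.001
grip_force: 0.0
```

send_rows(
  plan=[
    [0,0,0,0,0,0,0],
    [0,0,0,0,0,0,-1],
    [0,0,0,0,0,0,-1],
    [0,0,0,0,0,0,-1],
    [0,0,0,0,0,0,-1],
  ],
  newtons=25,
)

```text
clock: 38.35
tool_pos: [424.3, 25.1, 53.0]
orientation: [3.141, 0.001, 2.33]
contact_force: [0.2, 0.2, 3.7]
grip_width: 0.661
grip_force: 25.0
```

```bash
python3 go.py 474 -367 160 133.5
```

```text
t 38.35 pose [424.3  25.1  53. ] rpy [3.141e+00 1.000e-03 2.330e+00] q1,q6 [-0.13 -0.89]
shift [-2.655 -1.949 -0.892] turn rz -0.0 calls>= 3 rows>= 6.6
```

send_rows(
  plan=[
    [0,0,-0.15,0,0,0,-1],
    [0,0,-0.4,0,0,0,-1],
    [0,0,-0.7,0,0,0,-1],
    [0,0,-0.95,0,0,0,-1],
    [-0.2,-0.15,-1,0,0,0,-1],
  ],
)

```text
clock: 38.98
tool_pos: [428.0, -4.0, 174.1]
orientation: [3.139, 0.002, 2.333]
contact_force: [1.5, 0.0, -3.5]
grip_width: 0.665
grip_force: 25.0
```

send_rows(
  plan=[
    [-0.25,-0.2,0,0,0,0,-1],
    [-0.5,-0.4,0,0,0,0,-1],
    [-0.75,-0.55,0,0,0,0,-1],
    [-0.95,-0.7,0,0,0,0,-1],
  ],
)

```text
clock: 39.48
tool_pos: [444.2, -146.2, 171.5]
orientation: [-3.141, -0.001, 2.329]
contact_force: [-0.8, 0.3, -3.7]
grip_width: 0.66
grip_force: 25.0
```

send_rows(
  plan=[
    [-0.25,-0.2,0,0,0,0,-1],
    [-0.5,-0.4,0,0,0,0,-1],
    [-0.75,-0.55,0,0,0,0,-1],
    [-0.95,-0.7,0,0,0,0,-1],
  ],
)

```text
clock: 39.98
tool_pos: [461.8, -286.6, 171.2]
orientation: [-3.141, -0.002, 2.329]
contact_force: [0.7, -0.5, -3.2]
grip_width: 0.66
grip_force: 25.0
```

send_rows(
  plan=[
    [-0.25,-0.2,0,0,0,0,-1],
    [-0.5,-0.35,0,0,0,0,-1],
    [-0.5,-0.35,0,0,0,0,-1],
  ],
)

```text
clock: 40.35
tool_pos: [472.5, -359.9, 171.2]
orientation: [-3.141, -0.001, 2.328]
contact_force: [-0.3, 0.5, -3.3]
grip_width: 0.663
grip_force: 25.0
```

```bash
python3 go.py 474 -368 59 133.5
```

```text
t 40.35 pose [ 472.5 -359.9  171.2] rpy [-3.141e+00 -1.000e-03  2.328e+00] q1,q6 [-0.78 -1.54]
shift [-0.057 -0.037  0.935] turn rz -0.002 calls>= 1 rows>= 1.8
```

send_rows(
  plan=[
    [-0.04,-0.03,0.25,0,0,0,-1],
    [-0.04,-0.03,0.5,0,0,0,-1],
    [-0.04,-0.03,0.75,0,0,0,-1],
    [-0.04,-0.03,0.85,0,0,0,-1],
    [-0.04,-0.03,0.9,0,0,0,-1],
  ],
)

```text
clock: 40.98
tool_pos: [473.5, -363.3, 63.7]
orientation: [3.142, -0.001, 2.33]
contact_force: [1.1, -1.7, -2.4]
grip_width: 0.663
grip_force: 25.0
```

send_rows(
  plan=[
    [0,0,0.01,0,0,0,-1],
    [0,0,0.02,0,0,0,-1],
    [0,0,0.02,0,0,0,-1],
  ],
)

```text
clock: 41.35
tool_pos: [474.2, -364.5, 62.8]
orientation: [3.142, 0.001, 2.33]
contact_force: [0.2, -0.3, -2.3]
grip_width: 0.659
grip_force: 25.0
```

send_rows(
  plan=[
    [-0.02,-0.02,0.01,0,0,0,-1],
    [-0.02,-0.02,0.02,0,0,0,-1],
    [-0.02,-0.02,0.02,0,0,0,-1],
  ],
)

```text
clock: 41.72
tool_pos: [473.9, -368.1, 60.0]
orientation: [-3.141, 0.001, 2.33]
contact_force: [-1.1, -0.6, 0.3]
grip_width: 0.659
grip_force: 25.0
```

send_rows(
  plan=[
    [0,0,0.01,0,0,0,-1],
    [0,0,0.01,0,0,0,-1],
  ],
)

```text
clock: 41.98
tool_pos: [473.9, -368.1, 60.0]
orientation: [-3.141, 0.001, 2.33]
contact_force: [-3.5, 1.5, 8.0]
grip_width: 0.66
grip_force: 25.0
```

Contact; release, rise and back away towards the free table, then look.

send_rows(
  plan=[
    [0,0,0,0,0,0,0],
    [0,0,0,0,0,0,1],
    [0,0,0,0,0,0,1],
  ],
)

```text
clock: 42.35
tool_pos: [473.9, -367.5, 58.5]
orientation: [3.141, 0.001, 2.33]
contact_force: [0.8, -0.6, 0.5]
grip_width: 0.806
grip_force: 0.0
```

send_rows(
  plan=[
    [0,0,-0.2,0,0,0,1],
    [0,0,-0.5,0,0,0,1],
    [0,0,-0.8,0,0,0,1],
    [0,0,-1,0,0,0,1],
    [0,0,-1,0,0,0,1],
  ],
)

```text
clock: 42.98
tool_pos: [475.0, -368.6, 180.7]
orientation: [3.141, 0.005, 2.33]
contact_force: [0.1, 0.1, -0.4]
grip_width: 1.001
grip_force: 0.0
```

send_rows(
  plan=[
    [0.3,0.2,-0.2,0,0,0,1],
    [0.6,0.4,-0.3,0,0,0,1],
    [0.9,0.6,-0.3,0,0,0,1],
    [1,0.7,-0.3,0,0,0,1],
  ],
)

```text
clock: 43.48
tool_pos: [451.2, -220.4, 212.7]
orientation: [-3.141, -0.002, 2.331]
contact_force: [0.8, -0.6, 0.8]
grip_width: 1.002
grip_force: 0.0
```

send_rows(
  plan=[
    [0.3,0.2,0,0,0,0,1],
    [0.6,0.4,0,0,0,0,1],
    [0.9,0.6,0,0,0,0,1],
    [1,0.7,0,0,0,0,1],
  ],
)

```text
clock: 43.98
tool_pos: [430.0, -76.4, 213.3]
orientation: [-3.141, -0.001, 2.331]
contact_force: [0.1, -1.1, -0.6]
grip_width: 1.0
grip_force: 0.0
```

send_rows(
  plan=[
    [0.3,0.1,0,0,0,0,1],
    [0.6,0.2,0,0,0,0,1],
    [0.9,0.3,0,0,0,0,1],
    [0.9,0.3,0,0,0,0,1],
    [0.9,0.3,0,0,0,0,1],
  ],
)

```text
clock: 44.6
tool_pos: [382.9, 24.7, 214.2]
orientation: [-3.141, 0.001, 2.33]
contact_force: [-0.1, -0.8, 0.1]
grip_width: 0.997
grip_force: 0.0
```

Run:
```python
from h import *
for n in("scene","top"): cv2.imwrite(f"pics/{n}6.png",snapshot(n)[:,:,::-1])
s,t=cv2.imread("pics/scene6.png"),cv2.imread("pics/top6.png")
a=cv2.resize(s[70:170,240:340],None,fx=4,fy=4,interpolation=3); b=cv2.resize(t[220:320,430:530],None,fx=4,fy=4,interpolation=3)
cv2.imwrite("pics/c6.png",np.hstack([a,b]))
```

```text
(no output)
```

View pics/c6.png

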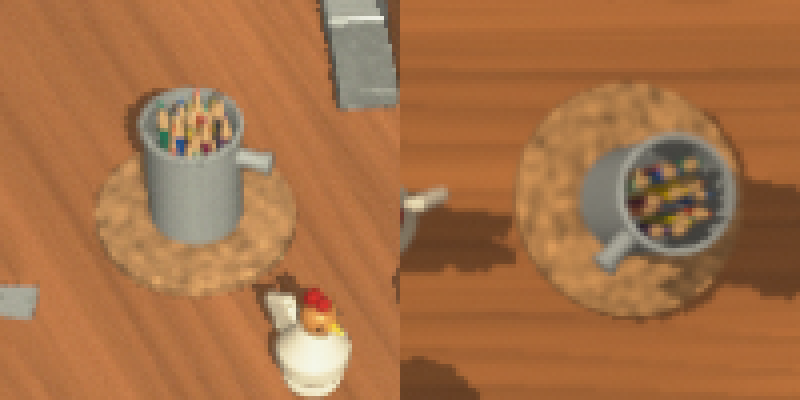

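View pics/scene6.png

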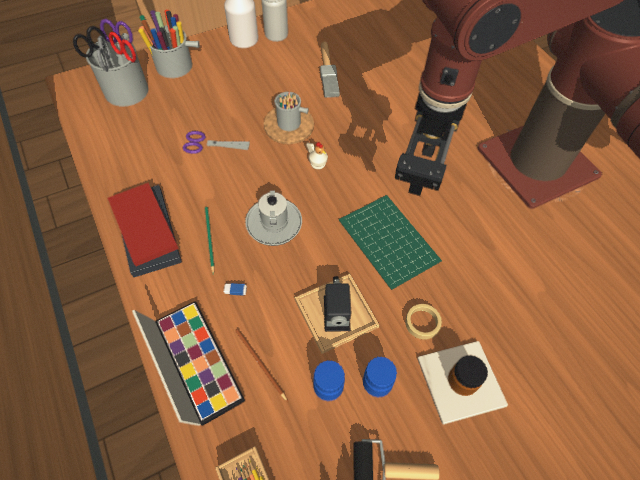

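All four stand upright on their own places and the hen has not moved. In the top crop the pot rim is at (681,193) and the cork centre at (629,200). Final check, then hand in.

```bash
python3 -c "
from h import *
p=T.at([(500.25,268.25)],80)[0];c=T.at([(487.1,269.9)],10)[0];d=np.hypot(*(p-c)[:2]);print(p,c,d)
if d<9: print(hand_in())"
```

```text
[ 472.33716643 -372.28434631   80.        ] [ 472.50305384 -368.0175653    10.        ] 4.270004547906515
the job is handed in; nothing more can be done
None
```

The job is handed in after about 45 s of robot time: all four things stand upright on their own places, each within about 5 mm of its place's centre by the camera checks, and the hen looked unmoved.

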